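# Close and lock the pressure filter holder

### The job

Close the filter holder: seat the blue spacer ring on the vessel's brass spigot, then the orange cap on top of the ring with its eye in line with the holes in the two grey posts. Then slide the red-handled locking bar along its channel, through the first post, the cap's eye and the second post, until the red handle is fully home against the first post. Leave the mortar, the bottles and the beaker where they stand.

Things in the scene. Friction and masses are not known exactly. Their poses are not given: they have to be found in the camera images.
- holder: Filter holder, fixed, steel and grey. Origin on the bench on the round vessel's axis; z up, y along the holes (the way the bar slides), x across. Base plate 90 mm wide, y -260 to 70 mm, 10 mm thick. Two grey posts 50 mm wide, 16 mm thick, centred at y -50 and +50 mm, tops at z 114 mm, each with a 21 mm hole along y at z 92 mm.
- holder_seat (a point): Centre of the vessel's flat top (the seat, 62 mm diameter), 30 mm above the bench, axes as the holder's. A brass spigot of 40 mm diameter stands 12 mm above it, its top edge bevelled 4 mm.
- holder_entry (a point): Centre of the first post's hole on its outer face, where the channel ends (holder y -58, z 92 mm).
- holder_exit (a point): Centre of the second post's hole on its outer face (holder y +58, z 92 mm).
- ring: Blue spacer ring, loose, 0.22 kg, lying face down. Flange 60 mm diameter, 24 mm high, grip it across this; below, a recess 44 mm wide, 14 mm deep fits over the spigot; on top its own spigot, 40 mm diameter, 12 mm high, bevelled. Origin: centre of the underside, z up. Seated, its origin is at holder_seat.
- cap: Orange cap, loose, 0.2-0.33 kg, face down. Flange 60 mm diameter, 20 mm high, recess below as the ring's. On top a block 36 (x) by 22 (y) mm, z 20 to 58 mm, with a 21 mm hole along y; grip it across the 36 mm, clear of the posts. Origin: centre of the underside. Seated on the ring: 24 mm above holder_seat, its y along the holder's y, either way round; it can turn on the spigot.
- cap_eye (a point): Centre of the hole in the cap's eye, 38 mm above the cap's underside.
- bar: Locking bar, loose, 0.2-0.33 kg, in the channel with 5 mm side play. Steel shaft along +y, 16 mm diameter, 128 mm long, last 10 mm tapering to 10 mm. Red handle block 60 (x) by 14 (y) mm, z -3 to 18 mm, just above the rails. Origin: on the shaft's axis at the handle's inner face; outer face to push at y -14 mm. Home: origin at holder_entry. Slides with 1 to 4 N.
- bar_tip (a point): Tip of the bar's shaft, on its axis; 12 mm beyond holder_exit when the bar is home.
- mortar: White ceramic mortar bowl, 92 mm across, 50 mm high; a bystander. Origin: centre of the underside.
- reagent: Clear bottle with blue cap, 70 mm across, 150 mm high; a bystander. Origin: centre of the underside.
- wash: Amber bottle with white cap, 60 mm across, 140 mm high; a bystander. Origin: centre of the underside.
- beaker: Glass beaker, 70 mm across, 90 mm high; a bystander. Origin: centre of the underside.
- holder_channel (a point): Middle of the floor of the aluminium channel that leads to the first post (holder y -153, z 83 mm). Channel 190 mm long, 52 mm wide, open above and at its outer end (y -248 mm); side rails 26 mm apart, tops 4.5 mm above the floor.
Things that resemble listed ones, but are neither listed nor needed, are in the scene too. There is more than one size of the bar; the one meant has the size given above.

How it is judged:
By the outcome, as a careful person would: the job done as asked, in the order asked, and still so for the second after the job is handed in, with the robot touching nothing.
It also fails if it takes over 72 s, if anything falls off the work surface, if the arm or the gripper's body presses on something with over 40 N, if the wrist force passes 120 N, or if a joint passes its speed limit or range.

### The arm

A 7-joint arm with a two-finger parallel gripper is mounted at the origin on the work surface. World frame = base frame: x ahead of the robot, y to its left, z up, the work surface at z = 0. Lengths are in mm, angles in degrees, forces in N, time in s.
With the tool pointing down it reaches from about 425 to 1025 mm from the base axis. Payload 3.6 kg.
Tool frame: the origin (TCP) lies between the finger pads; the fingertips stand 17 mm ahead of it and the grasp point (between the pads) lies 2 mm behind it; z points along the fingers, y is the line along which they close (so a half turn about z gives the same grasp; the last joint's range is limited). The gripper opens to 85 mm and grips with 20 to 120 N. Pads are 22 mm wide; open, the fingers measure 114 mm over their backs; the gripper's body (76 mm by 85 mm) begins 54 mm behind the grasp point. The pads swing forward as they close: fully open they stand 13 mm farther back than shut.
Start: joints at [-71.935, 33.873, 2.773, 92.16, -1.908, 54.013, -1.931], TCP at [288.189, 665.264, 248.302] pointing down, gripper open.
Joint ranges: [-153.93, 153.93], [-27.13, 128.08], [-72.61, 78.16], [10.71, 143.7], [-87.88, 267.88], [4.46, 118.87], [-176.78, 176.78]. Speed limits (degrees/s): [147.25, 147.25, 180, 180, 180, 180, 180].

### API

Orientations are given as [roll, pitch, yaw] about the fixed x, y, z axes, in that order (R = Rz(yaw) Ry(pitch) Rx(roll)).
In Python, from rig import sensors, imaging, ticket, spotter gives the robot as it stands. The module is installed in compiled form; this text tells all that it offers.
- The arm moves only by the tool send_rows, never from a script. Its argument "plan" is a list of rows, each a list of 4 numbers: the shift along the tool's x, y, z in m, then the turn about the tool's z in degrees. A call has 1 to 20 rows; each row shifts and turns the commanded pose from where the row before left it, along the tool's axes as they then stand; what a row does not reach is not made up. A row lasts 1/12 s, in which the tool goes at most 41.7 mm and 7.16 degrees, less where a joint would pass 70% of its speed; a pose out of reach is approached as far as the arm can. A call is refused whole if a number of a shift passes 0.0417 or a number of a turn 7.16, either way. A call with a gripper value outside its range is refused whole. "jaw" is the closure, from -1 (fully open) to 1 (shut), set as the call begins (left out, the last holds). The fingers move at their own pace and stop on an object; the grip force is fixed at half the most. Time passes only in rows, so rows that do not move let the fingers close. It gives the time, the measured TCP pose, the force, the opening and the grip force at its end, in the units of the state.
- sensors.read_state(): the state, without advancing time (a new reading comes with each control period).
- imaging.capture(name): name is "side" or "top" or "wrist"; returns a dict with "img" (400x640x3 uint8, red, green, blue), "depth" (400x640 float32, mm along the optical axis (not along the pixel's ray), 0 where there is no reading), "camera_matrix" (3x3 intrinsics, pixels), "k1" (the pictures are not rectified: a ray, as slopes to the right and down, at radius r is drawn at 1 + k1 r^2 times it, then the intrinsics apply), "extrinsics" (4x4, takes a point from camera to world coordinates); the wrist camera has in their place "mount" (4x4, takes a point from camera to tool coordinates, whose origin is the TCP and whose axes are the flange's). Camera axes: x right, y up, looking along -z (the intrinsics and any distortion apply to the point x, -y, -z); pixel columns grow to the right and rows downward; lengths in mm; the calibration is good to about 2 mm. A picture is of the moment at which its call begins: read the wrist's pose just before it.
- ticket.job_done(): hands the job in; it is judged then, once.
Trained networks look in a picture, given as the dict that the camera call returned (one of the last four; its "shot" number tells which), for a name from the list of things; names that differ only in an ending like _2 or _b are one class to them, and where a whole thing is asked for, a point or a joint stands for the part that bears it (a point fixed in the world has none). Each returns a list of dicts, best first, with "confidence" (0 to 1); they miss things now and then, are a little off and sometimes report something else, mostly with a low value. They report only what shows in the picture. A call takes as long as a camera call. They do not tell look-alikes from the thing itself.
- spotter.search_frame(query, picture): "bbox" ([left, top, width, height] as shares, 0 to 1, of the picture: columns of its width, rows of its height, round what is visible of it).
- spotter.mark_of(query, picture): "at" ([column, row] as shares, 0 to 1, of the picture: columns of its width, rows of its height: a listed point, or the origin of a listed thing).
The state is a dict: "time": time; "joint_positions": joint angles; "joint_vel": joint speeds; "effort": joint torques, N m; "ee_pos": TCP position; "ee_rot": TCP orientation; "contact_force": force on the tool from outside, world axes, zero at the start; "moment": the same for the moment, N m; "finger_gap": finger opening in mm; "grip_force": force on a finger pad.
Only numpy, scipy, OpenCV 4.12 (cv2) and the standard library are available. Lean on these libraries where they do the work, as an engineer would, in place of code of your own. Each camera call takes 0.05 s, during which the arm holds its last target. There are 200 camera calls.

## Working session

There is one attempt and no reset: what is moved stays moved. The work goes in short steps, Python scripts to look and compute and a tool call to move; the robot and the scene stay as the last step left them, time stands still between calls to the robot, and variables do not carry over. Pictures are saved under pics/ and viewed, at most 10 in all, crops included, and the job is handed in when it is done.

Besides the shell and the picture viewer there is one more tool, called in YAML: its name, and indented under it one key for each argument. send_rows: Moves the arm, as the interface text tells. Its arguments: {"type":"object","properties":{"plan":{"type":"array"},"jaw":{"type":"number"}},"required":["plan"]}

```bash
mkdir -p pics; cat > h.py <<'E'
import numpy as np, cv2
from rig import sensors, imaging, ticket, spotter
from scipy.spatial.transform import Rotation as R
def save(p,n,crop=None):
    im=p["img"][:,:,::-1]
    if crop: 
        a,b,c,d=crop; im=cv2.resize(im[b:d,a:c],None,fx=2,fy=2)
    cv2.imwrite("pics/"+n,im)
def T_tool(s):
    T=np.eye(4);T[:3,:3]=R.from_euler('xyz',s["ee_rot"],degrees=True).as_matrix();T[:3,3]=s["ee_pos"];return T
def slopes(p,px):
    K=p["camera_matrix"];uv=(np.array(px,float).reshape(-1,2)-K[:2,2])/[K[0,0],K[1,1]]
    q=uv.copy()
    for _ in range(20): q=uv/(1+p["k1"]*(q**2).sum(1,keepdims=True))
    return q
def ext(p,s=None): return np.array(p["extrinsics"]) if "extrinsics" in p else T_tool(s)@np.array(p["mount"])
def ray(p,px,s=None):
    q=slopes(p,px);E=ext(p,s);d=np.c_[q[:,0],-q[:,1],-np.ones(len(q))]@E[:3,:3].T
    return E[:3,3],d
def onz(p,px,z,s=None):
    o,d=ray(p,px,s);return o+d*((z-o[2])/d[:,2])[:,None]
def cloud(p,s=None):
    v,u=np.mgrid[:400,:640];o,d=ray(p,np.c_[u.ravel(),v.ravel()],s)
    P=o+d*p["depth"].reshape(-1,1);P[p["depth"].ravel()==0]=np.nan
    return P.reshape(400,640,3)
def tri(rays):
    A=np.zeros((3,3));b=np.zeros(3)
    for o,d in rays:
        d=d.ravel()/np.linalg.norm(d);M=np.eye(3)-np.outer(d,d);A+=M;b+=M@o
    return np.linalg.solve(A,b)
E
python3 - <<'E'
from h import *
s=sensors.read_state();print({k:np.round(v,2) for k,v in s.items()})
for n in ["side","top"]:
    p=imaging.capture(n);save(p,n+"0.png");C=cloud(p);print(n,np.round(ext(p),2).tolist())
    for q in ["holder","holder_seat","holder_entry","holder_exit","holder_channel","ring","cap","cap_eye","bar","bar_tip","mortar","reagent","wash","beaker"]:
        for r in spotter.mark_of(q,p)[:3]:
            px=np.array(r["at"])*[640,400];u,v=np.clip(px.astype(int),0,[639,399]);print(q,round(r["confidence"],2),px.round(),C[v,u].round())
E
```

```text
{'time': np.float64(0.0), 'joint_positions': array([-71.93,  33.93,   2.77,  92.24,  -1.91,  54.01,  -1.93]), 'joint_vel': array([-0.01,  0.03, -0.03, -0.04,  0.02,  0.02, -0.04]), 'effort': array([ 0.000e+00, -5.487e+01,  1.550e+00, -1.981e+01,  1.000e-02,
        1.000e-02, -0.000e+00]), 'ee_pos': array([287.9 , 664.54, 247.15]), 'ee_rot': array([-1.7987e+02,  1.0000e-02,  1.5658e+02]), 'contact_force': array([-0.53,  0.44, -0.34]), 'moment': array([ 0.  , -0.05,  0.01]), 'grip_force': np.float64(0.0), 'finger_gap': np.float64(85.5)}
side [[-0.93, 0.27, -0.24, 281.22], [-0.36, -0.7, 0.62, 870.91], [0.0, 0.67, 0.75, 1092.95], [0.0, 0.0, 0.0, 1.0]]
holder 0.84 [324. 233.] [540. 148.  73.]
holder_seat 0.81 [321. 227.] [547. 147. 105.]
holder_seat 0.39 [324. 233.] [540. 148.  73.]
holder_entry 0.56 [329. 201.] [561.  46. 112.]
holder_exit 0.72 [316. 229.] [566. 142.  81.]
holder_channel 0.71 [334. 183.] [576. -57.  97.]
ring 0.6 [344. 283.] [426. 270.  33.]
ring 0.4 [374. 149.] [ 508. -358.   32.]
cap 0.67 [288. 271.] [603. 296.  32.]
cap_eye 0.62 [287. 270.] [607. 293.  30.]
bar 0.75 
[... 623 characters left out ...]
t 0.92 [283. 226.] [567. 164.  12.]
holder_channel 0.81 [367. 223.] [576. -58.  94.]
ring 0.97 [243. 272.] [445. 264.  38.]
cap 0.72 [241. 204.] [622. 275.  25.]
cap 0.4 [332. 221.] [578.  30.  83.]
cap_eye 0.69 [282. 227.] [564. 165.  -0.]
cap_eye 0.6 [239. 205.] [618. 276.  34.]
cap_eye 0.43 [388. 221.] [ 581. -110.  107.]
bar 0.96 [385. 219.] [ 586. -104.   93.]
bar 0.7 [451. 183.] [ 685. -290.    1.]
bar_tip 0.92 [332. 217.] [588.  33.  93.]
bar_tip 0.51 [430. 212.] [ 606. -236.   -4.]
mortar 0.62 [178. 192.] [656. 447.  13.]
mortar 0.57 [309. 224.] [570.  90.  39.]
reagent 0.4 [236. 207.] [612. 280.  55.]
wash 0.74 [332. 151.] [753.  32. 107.]
beaker 0.84 [484. 247.] [ 515. -356.   66.]
```

View pics/side0.png

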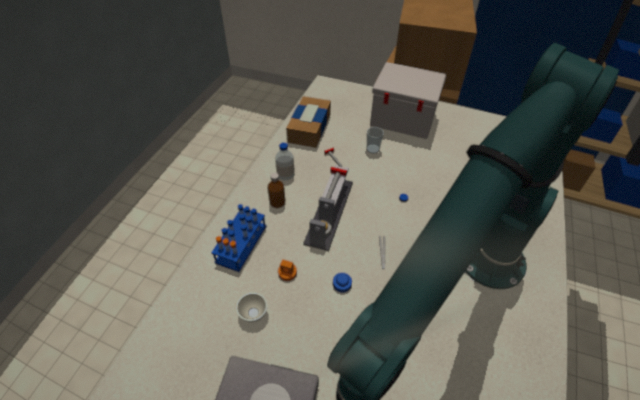

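View pics/top0.png

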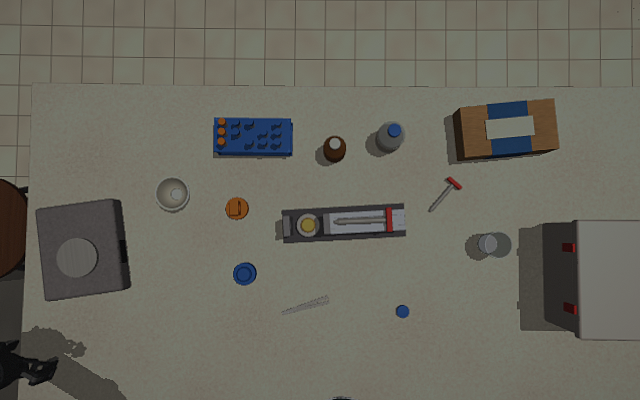

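The pictures show the ring at top (243,272), the cap at (237,208) and the holder over columns 282-405. The bar lies in the channel with its handle near column 389. The decoys are a short bar at (445,195) and a small blue disc at (402,311). Next I'll move to a wrist view over the ring and cap.

send_rows:
  plan:
    - [0,0,0,6.66]
    - [0,0,0,6.66]
    - [0,0,0,6.66]
    - [0,0,0,6.66]
    - [0,0,0,6.66]
    - [0,0,0,6.66]
    - [0,0,0,6.66]
    - [0,0,0,6.66]
    - [0,0,0,6.66]
    - [0,0,0,6.66]
  jaw: -1

```text
time: 2.33
ee_pos: [288.0, 665.3, 248.3]
ee_rot: [-180.0, -0.0, 89.7]
contact_force: [0.8, -0.2, 0.6]
finger_gap: 85.4
grip_force: 0.0
```

send_rows:
  plan:
    - [-0.033,0.02,0,0]
    - [-0.033,0.02,0,0]
    - [-0.033,0.02,0,0]
    - [-0.033,0.02,0,0]
    - [-0.033,0.02,0,0]
    - [-0.033,0.02,0,0]
    - [-0.033,0.02,0,0]
    - [-0.033,0.02,0,0]
    - [-0.033,0.02,0,0]
    - [-0.033,0.02,0,0]
    - [-0.033,0.02,0,0]
    - [-0.033,0.02,0,0]
    - [0,0,0,0]
    - [0,0,0,0]

```text
time: 3.5
ee_pos: [529.9, 265.7, 248.8]
ee_rot: [179.9, 0.0, 89.6]
contact_force: [-0.9, 1.2, 0.7]
finger_gap: 84.9
grip_force: 0.0
```

```bash
cat > look.py <<'E'
from h import *
import sys
def look(n,names,k=2):
    s=sensors.read_state();p=imaging.capture("wrist");save(p,n)
    C=cloud(p,s);out={}
    print(n,s["time"],s["ee_pos"].round(1),s["ee_rot"].round(1))
    for q in names:
        for r in spotter.mark_of(q,p)[:k]:
            px=np.array(r["at"])*[640,400];u,v=np.clip(px.astype(int),0,[639,399]);print(q,round(r["confidence"],2),px.round(1),C[v,u].round(1))
            out.setdefault(q,(px,ray(p,px,s)))
    np.savez("pics/"+n+".npz",C=C,img=p["img"],E=ext(p,s),K=p["camera_matrix"],k1=p["k1"]);return out
E
python3 - <<'E'
from look import *
look("w1.png",["ring","cap","cap_eye","holder_seat","holder_entry","holder_exit"])
p=imaging.capture("wrist");print(p["mount"].round(2),p["camera_matrix"],p["k1"])
print(sensors.read_state()["joint_positions"].round(1))
E
```

```text
w1.png 3.5 [529.9 265.7 248.8] [179.9   0.   89.6]
ring 0.72 [244.2 171.1] [445.3 269.2  34.3]
cap 0.83 [384.9 151.9] [600.9 294.6  55.6]
cap_eye 0.95 [390.3 153.9] [607.4 292.5  55.8]
holder_entry 0.8 [353.3 361.7] [540.2 275.8 305.3]
holder_exit 0.98 [347.  287.4] [562.9 142.8  80.1]
holder_exit 0.25 [341.6 280.9] [556.1 150.8  77.9]
[[-0.000e+00  9.500e-01  3.200e-01  8.317e+01]
 [ 1.000e+00  0.000e+00  0.000e+00 -1.000e-02]
 [-0.000e+00  3.200e-01 -9.500e-01 -1.237e+02]
 [ 0.000e+00  0.000e+00  0.000e+00  1.000e+00]] [[300.07859551   0.         317.42060963]
 [  0.         300.07859551 199.66339681]
 [  0.           0.           1.        ]] -0.038939443653508765
[-47.7  25.7  22.3 110.4 -13.2  46.4 -18.2]
```

View pics/w1.png

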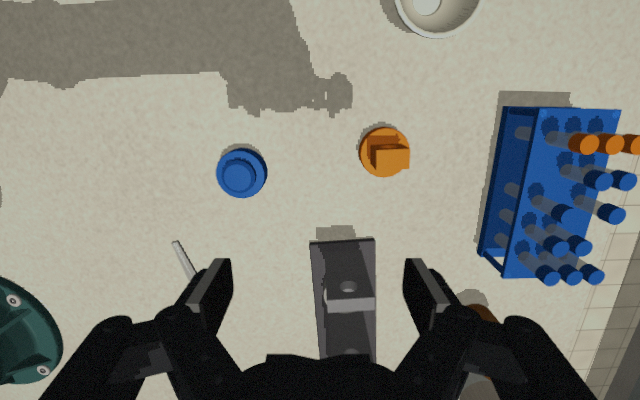

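```bash
cat > fit.py <<'E'
from h import *
def hue(img,lo,hi,sat=110):
    H=cv2.cvtColor(img,cv2.COLOR_RGB2HSV);return (H[...,0]>=lo)&(H[...,0]<=hi)&(H[...,1]>sat)&(H[...,2]>40)
def rect(P): 
    (c,sz,a)=cv2.minAreaRect(P[:,:2].astype(np.float32));return np.round(c,1),np.round(sz,1),round(a,1)
def circ(P): 
    c,r=cv2.minEnclosingCircle(P[:,:2].astype(np.float32));return np.round(c,1),round(r,1)
def pts(d,m,c,rad,z0,z1):
    C=d["C"];m=m&(np.hypot(C[...,0]-c[0],C[...,1]-c[1])<rad)&(C[...,2]>z0)&(C[...,2]<z1);return C[m]
def edge_circle(d,m,c,rad,z):
    "outline of a colour blob on plane z"
    C=d["C"];m=(m&(np.hypot(C[...,0]-c[0],C[...,1]-c[1])<rad)).astype(np.uint8);return m
def ringcap(f,ring=(440,265),cap=(605,292)):
    d=np.load(f)
    P=pts(d,hue(d["img"],100,130),ring,60,-5,60);print("ring z hist",np.percentile(P[:,2],[5,25,50,75,95,99]).round(1),len(P))
    for z0,z1 in((17,30),(31,45)):
        Q=P[(P[:,2]>z0)&(P[:,2]<z1)]
        if len(Q)>10: print(" ",z0,circ(Q),Q.mean(0).round(1),len(Q))
    P=pts(d,hue(d["img"],5,22),cap,60,-5,80);print("cap z",np.percentile(P[:,2],[5,25,50,75,95]).round(1),len(P))
    for z0,z1 in((12,28),(50,66)):
        Q=P[(P[:,2]>z0)&(P[:,2]<z1)]
        if len(Q)>10: print(" ",z0,circ(Q),rect(Q),Q.mean(0).round(1),len(Q))
if __name__=="__main__":
    import sys;ringcap(sys.argv[1])
E
python3 fit.py pics/w1.png.npz
```

```text
ring z hist [15.9 21.8 23.1 33.5 34.8 35.4] 1954
  17 (array([436.8, 262.6]), 29.8) [440.3 265.9  22.3] 1000
  31 (array([437. , 262.3]), 19.7) [437.  262.7  33.7] 789
cap z [16.  17.8 19.1 55.6 56.9] 2039
  12 (array([610. , 286.3]), 29.8) (array([608.1, 286.6]), array([59.1, 54.2]), 76.5) [604.4 291.7  18.4] 1105
  50 (array([610.3, 285.9]), 20.7) (array([610.4, 286.1]), array([35.7, 22.5]), 2.7) [609.9 286.7  55.9] 728
```

send_rows:
  plan:
    - [0.0,-0.035,0,0]
    - [0.0,-0.035,0,0]
    - [0.0,0,0,0]
    - [0.0,0,0,0]

```text
time: 4.23
ee_pos: [455.6, 269.8, 248.1]
ee_rot: [-179.9, 0.0, 90.2]
contact_force: [1.1, 0.2, 0.7]
finger_gap: 85.4
grip_force: 0.0
```

```bash
python3 -c "
from look import *
o=look('w2.png',['ring','cap','cap_eye'],1)
import fit;fit.ringcap('pics/w2.png.npz')"
```

```text
w2.png 4.2333 [455.6 269.8 248.1] [-179.9    0.    90.2]
ring 0.92 [304.2 171.7] [439.6 272.7  34.1]
cap 0.61 [444.  158.2] [592.2 291.3  49. ]
cap_eye 0.96 [455.4 159.7] [603.  291.5  54.9]
ring z hist [20.5 21.9 23.3 33.7 34.8 35.4] 1896
  17 (array([436.5, 262.2]), 29.6) [437.  266.   22.3] 1002
  31 (array([436.3, 262.2]), 19.4) [436.5 262.8  33.8] 772
cap z [ 9.4 17.8 19.3 55.3 56.8] 2275
  12 (array([609.8, 286. ]), 30.1) (array([607.4, 286.7]), array([58.3, 55.1]), 73.7) [602.9 290.8  18.5] 1165
  50 (array([611., 286.]), 21.2) (array([610.7, 285.7]), array([37.7, 21.9]), 1.9) [609.3 286.4  55.9] 709
```

send_rows:
  plan:
    - [-0.0316,0.0093,-0.005,0]
    - [-0.0316,0.0093,-0.005,0]
    - [-0.0316,0.0093,-0.005,0]
    - [-0.0316,0.0093,-0.005,0]
    - [-0.0316,0.0093,-0.005,0]
    - [-0.0316,0.0093,-0.005,0]
    - [-0.0316,0.0093,-0.005,0]
    - [-0.0316,0.0093,-0.005,0]
    - [-0.0316,0.0093,-0.005,0]
    - [-0.0316,0.0093,-0.005,0]
    - [-0.0316,0.0093,-0.005,0]
    - [-0.0316,0.0093,-0.005,0]
    - [0,0,0,0]
    - [0,0,0,0]
    - [0,0,0,0]

```text
time: 5.68
ee_pos: [569.8, -110.2, 308.0]
ee_rot: [-180.0, -0.0, 89.9]
contact_force: [0.4, -0.1, -0.2]
finger_gap: 85.1
grip_force: 0.0
```

```bash
python3 -c "
from look import *
o=look('w3.png',['holder_seat','holder_entry','holder_exit','holder_channel','bar','bar_tip'],1)"
```

```text
w3.png 5.6833 [ 569.8 -110.2  308. ] [-180.    -0.    89.9]
holder_entry 0.97 [320.4  32.4] [572.8  39.3  80.2]
holder_exit 0.27 [466.4  59. ] [738.7  15.9  63.9]
holder_channel 0.83 [321.4 128.5] [573.7 -58.6  94.7]
bar 0.94 [383.6 270.5] [ 675.1 -290.4   11.6]
bar_tip 0.67 [325.1  48. ] [577.7  21.6  95.6]
```

View pics/w3.png

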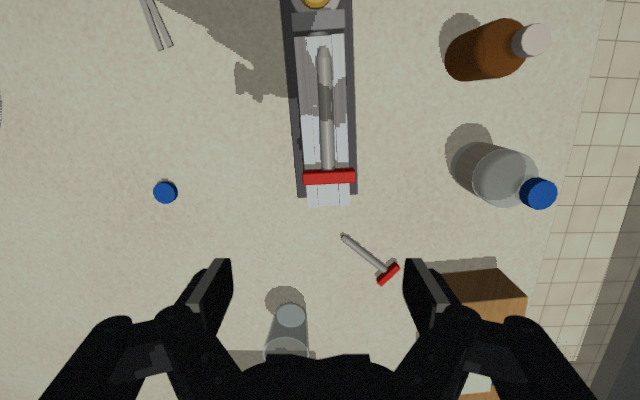

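The view shows the channel at columns 295-350, the red handle at (329,177) and the tip at (323,48). The seat is cut off at the top edge, so I'll move 120 mm along +y.

send_rows:
  plan:
    - [0.04,0,0,0]
    - [0.04,0,0,0]
    - [0.04,0,0,0]
    - [0,0,0,0]
    - [0,0,0,0]

```text
time: 6.45
ee_pos: [569.5, 14.3, 308.0]
ee_rot: [-180.0, -0.1, 90.4]
contact_force: [0.2, -0.3, 0.6]
finger_gap: 85.5
grip_force: 0.0
```

```bash
python3 - <<'E'
from look import *
from fit import *
o=look('w4.png',['holder_seat','holder_entry','holder_exit','holder_channel','bar','bar_tip'],1)
for f in("w3","w4"):
    d=np.load(f"pics/{f}.png.npz");C=d["C"];print(f)
    box=(abs(C[...,0]-572)<60)&(C[...,1]>-200)&(C[...,1]<200)
    one=np.ones((400,640),bool)
    sat=cv2.cvtColor(d["img"],cv2.COLOR_RGB2HSV)[...,1]
    Q=C[box&(C[...,2]>106)&(C[...,2]<122)&~hue(d["img"],0,10,90)&~hue(d["img"],170,180,90)]
    for lo,hi in((0,75),(100,190)):
        q=Q[(Q[:,1]>lo)&(Q[:,1]<hi)]
        if len(q)>20: print("post",lo,rect(q),q.mean(0).round(1),len(q))
    y=hue(d["img"],15,35,90)&box&(C[...,2]>25)&(C[...,2]<55);q=C[y]
    if len(q)>20: print("spigot",circ(q),q.mean(0).round(1),len(q),np.percentile(q[:,2],[5,50,95]).round(1))
    r=(hue(d["img"],0,8,120)|hue(d["img"],172,180,120))&box&(C[...,2]>90);q=C[r]
    if len(q)>20: q=q[q[:,2]>np.percentile(q[:,2],50)-3];print("handle",rect(q),q.mean(0).round(1),len(q))
    q=C[box&(C[...,2]<18)&(C[...,2]>5)&(abs(C[...,0]-572)<52)]
    q=C[box&(C[...,2]>74)&(C[...,2]<92)&(C[...,1]<20)&(C[...,1]>-170)]
    if len(q)>20: print("channel",rect(q),len(q))
    q=C[box&(C[...,2]>96)&(C[...,2]<104)&(abs(C[...,0]-575)<20)&(C[...,1]<40)&(C[...,1]>-85)]
    if len(q)>20: 
        l=np.polyfit(q[:,1],q[:,0],1);print("shaft x=",np.polyval(l,[-80,30]).round(1),np.degrees(np.arctan(l[0])).round(2),np.percentile(q[:,1],[1,99]).round(1))
E
```

```text
w4.png 6.45 [569.5  14.3 308. ] [-1.80e+02 -1.00e-01  9.04e+01]
holder_seat 0.68 [315.7 103.9] [565.8  91.6  39.9]
holder_entry 0.87 [322.7 152.2] [574.1  42.6 112.1]
holder_exit 0.58 [313.5  45.7] [564.2 146.7 111. ]
holder_channel 0.3 [316.7 100.4] [567.1  95.2  39.9]
bar 0.96 [377.2 330.5] [ 675.9 -287.3   10.3]
bar_tip 0.76 [322. 167.] [573.4  22.   93. ]
w3
post 0 (array([570.6,  43.9]), array([50.9, 16.9]), 2.7) [570.6  43.4 111.8] 1062
spigot (array([566.8,  81.1]), 15.6) [567.1  77.5  37.3] 187 [30.8 38.  40.7]
handle (array([ 582.1, -111.5]), array([59.3, 13.7]), 3.2) [ 582.4 -111.3  106.9] 651
channel (array([579.3, -66.5]), array([ 57.2, 175.2]), 3.1) 4895
shaft x= [580.7 576.1] -2.38 [-83.7  37.2]
w4
post 0 (array([570.5,  44. ]), array([50.1, 16.4]), 3.5) [570.5  44.3 112. ] 740
post 100 (array([564. , 143.5]), array([50.5, 16.2]), 3.4) [563.9 143.4 112. ] 947
spigot (array([567.5,  93.5]), 20.2) [567.1  93.8  39.3] 798 [36.4 39.7 41.4]
handle (array([ 582.1, -111.6]), array([58.2, 14.2]), 2.7) [ 582.3 -110.7  107. ] 493
channel (array([579.9, -67.2]), array([ 58.5, 175.9]), 3.0) 3375
shaft x= [580.6 575. ] -2.93 [-83.8  14.5]
```

View pics/w4.png

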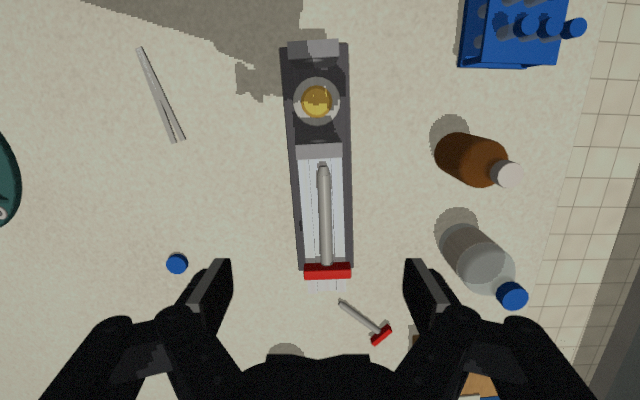

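Everything measured agrees with the text's sizes. The ring is at (436.7, 262.4) and the cap at (610.4, 286.0). The seat is at (567.4, 93.6), with the holder turned about 3.4°. The bar tip lies about 12 mm short of the first post. Next is the move over the ring.

send_rows:
  plan:
    - [0,0,0,-3.4]
    - [0.0325,-0.0147,0,0]
    - [0.0325,-0.0147,0,0]
    - [0.0325,-0.0147,0,0]
    - [0.0325,-0.0147,0,0]
    - [0.0325,-0.0147,0.02,0]
    - [0.0325,-0.0147,0.04,0]
    - [0.0325,-0.0147,0.04,0]
    - [0.0325,-0.0147,0.04,0]
    - [0,0,0.04,0]
    - [0,0,0,0]
    - [0,0,0,0]
    - [0,0,0,0]
    - [0,0,0,0]

```text
time: 7.97
ee_pos: [450.3, 240.7, 157.4]
ee_rot: [179.8, -0.1, 93.2]
contact_force: [0.3, 0.5, 0.1]
finger_gap: 84.8
grip_force: 0.0
```

```bash
python3 - <<'E'
from h import *
d=np.load("pics/w4.png.npz");C=d["C"]
for u,v in((225,265),(222,275),(412,265),(416,275),(228,300),(408,300)): print(u,v,C[v,u].round(1), "tool z ahead",(308-C[v,u,2]).round(1))
s=sensors.read_state();print(s["ee_pos"].round(1),s["ee_rot"].round(2),s["joint_positions"].round(0))
E
```

```text
225 265 [526.4  23.8 310.4] tool z ahead -2.4
222 275 [527.   22.8 317.3] tool z ahead -9.3
412 265 [612.3  25.9 313. ] tool z ahead -5.0
416 275 [611.8  25.5 320.6] tool z ahead -12.6
228 300 [527.2   6.9 313.9] tool z ahead -5.9
408 300 [612.    8.  314.5] tool z ahead -6.5
[450.3 240.7 157.4] [ 1.7975e+02 -1.0000e-01  9.3200e+01] [-46.  28.  18. 125. -16.  30. -13.]
```

send_rows:
  plan:
    - [0.0225,-0.0123,0,0]
    - [0,0,0.03,0]
    - [0,0,0.03,0]
    - [0,0,0.03,0]
    - [0,0,0.02,0]
    - [0,0,0,0]
    - [0,0,0,0]
    - [0,0,0,0]

```text
time: 8.63
ee_pos: [436.2, 263.4, 47.1]
ee_rot: [179.8, -0.1, 93.3]
contact_force: [0.5, 0.6, 0.8]
finger_gap: 85.5
grip_force: 0.0
```

```bash
python3 -c "
from h import *
for i in range(3):
  s=sensors.read_state();print(s['ee_pos'].round(1),s['ee_rot'].round(2));imaging.capture('wrist')"
```

```text
[436.2 263.4  47.1] [ 1.798e+02 -1.000e-01  9.330e+01]
[436.1 263.6  47.2] [ 1.7978e+02 -1.1000e-01  9.3320e+01]
[435.9 263.8  47.1] [ 1.7979e+02 -1.1000e-01  9.3340e+01]
```

send_rows:
  plan:
    - [-0.001,0.0005,0.014,0]
    - [0,0,0.013,0]
    - [0,0,0,0]
    - [0,0,0,0]

```text
time: 9.12
ee_pos: [435.0, 262.3, 18.5]
ee_rot: [180.0, -0.0, 93.4]
contact_force: [-0.3, -0.3, -0.3]
finger_gap: 84.8
grip_force: 0.0
```

send_rows:
  plan:
    - [0,0,0,0]
    - [0,0,0,0]
    - [0,0,0,0]
    - [0,0,0,0]
    - [0,0,0,0]
    - [0,0,0,0]
    - [0,0,0,0]
    - [0,0,0,0]
  jaw: 1

```text
time: 9.78
ee_pos: [435.7, 262.6, 19.5]
ee_rot: [179.9, -0.1, 93.4]
contact_force: [-0.6, -0.3, 9.3]
finger_gap: 57.9
grip_force: 62.0
```

send_rows:
  plan:
    - [0,0,-0.015,0]
    - [0,0,-0.03,0]
    - [0,0,-0.035,0]
    - [0,0,-0.035,0]
    - [0,0,-0.035,0]
    - [-0.0295,0.0203,0,0]
    - [-0.0295,0.0203,0,0]
    - [-0.0295,0.0203,0,0]
    - [-0.0295,0.0203,0,0]
    - [-0.0295,0.0203,0,0]
    - [-0.0295,0.0203,0,0]
    - [0,0,0,0]
    - [0,0,0,0]
    - [0,0,0,0]
    - [0,0,0,0]

```text
time: 11.03
ee_pos: [565.4, 94.3, 167.7]
ee_rot: [-179.9, -0.1, 93.5]
contact_force: [0.1, 1.1, -1.6]
finger_gap: 57.8
grip_force: 65.2
```

```bash
python3 - <<'E'
from h import *
s=sensors.read_state();print(s['ee_pos'].round(1),s['ee_rot'].round(2),s['contact_force'].round(1))
from fit import *
p=imaging.capture("top");C=cloud(p);im=p["img"]
s=sensors.read_state();print(s['ee_pos'].round(1),s['ee_rot'].round(2))
p=imaging.capture("side");save(p,"s1.png",(200,110,440,290));C=cloud(p);m=hue(p["img"],100,130)&(abs(C[...,0]-567)<70)&(abs(C[...,1]-94)<70);q=C[m];print(len(q),np.percentile(q,[2,50,98],axis=0).round(1) if len(q) else '')
E
```

```text
[565.4  94.3 167.7] [-1.7989e+02 -5.0000e-02  9.3500e+01] [ 0.1  1.1 -1.6]
[565.5  94.6 167.8] [-1.7991e+02 -5.0000e-02  9.3540e+01]
264 [[535.1  78.1 152.4]
 [558.2 106.3 173.3]
 [589.8 123.2 206.2]]
```

View pics/s1.png

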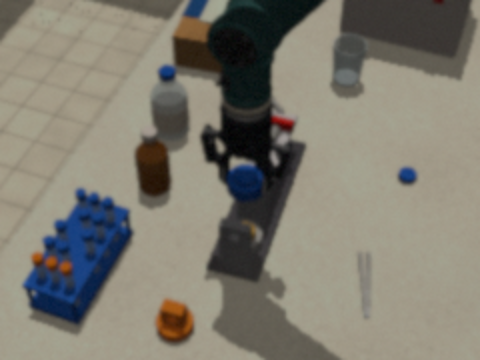

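The view shows the ring at (245,182) in the crop, turned about the finger axis with its face towards +y. I need to measure how it is held.

```bash
python3 - <<'E'
from look import *
from fit import *
look("w5.png",[])
d=np.load("pics/w5.png.npz");C=d["C"];m=hue(d["img"],100,130)&(np.linalg.norm(C-[566,94,168],axis=2)<60);q=C[m];print(len(q))
if len(q)>50:
    v,u=np.where(m);print(u.min(),u.max(),v.min(),v.max());print(np.percentile(q,[2,50,98],axis=0).round(1))
p=imaging.capture("side");C=cloud(p);m=hue(p["img"],100,130)&(np.linalg.norm(C-[566,100,168],axis=2)<60);q=C[m]
v,u=np.where(m);print(u.min(),u.max(),v.min(),v.max(),len(q))
c=q.mean(0);w=np.linalg.svd(q-c)[2];print(c.round(1),w.round(2))
for a,b in((w,q),):
    h=(b-c)@a[2];print(np.percentile(h,[2,20,50,80,98]).round(1),"inplane",np.percentile((b-c)@a[0],[1,99]).round(1),np.percentile((b-c)@a[1],[1,99]).round(1))
I=np.load("pics/w5.png.npz")["img"]
a=cv2.resize(I[150:400,180:460,::-1],None,fx=1.4,fy=1.4)
b=cv2.resize(p["img"][v.min()-25:v.max()+25,u.min()-30:u.max()+30,::-1],(392,350),interpolation=cv2.INTER_NEAREST)
cv2.imwrite("pics/g1.png",np.hstack([a,b]))
E
```

```text
w5.png 11.1333 [565.7  94.6 167.8] [-179.9   -0.    93.5]
11817
256 378 211 333
[[539.4  71.4 153.3]
 [564.9 104.7 171.2]
 [591.4 123.3 183.2]]
313 331 193 210 261
[559.5 104.6 174.6] [[-0.95  0.26 -0.18]
 [-0.31 -0.77  0.56]
 [ 0.01  0.59  0.81]]
[-17.2  -6.    0.8   5.9  18.3] inplane [-32.8  24.1] [-25.2  26.9]
```

View pics/g1.png

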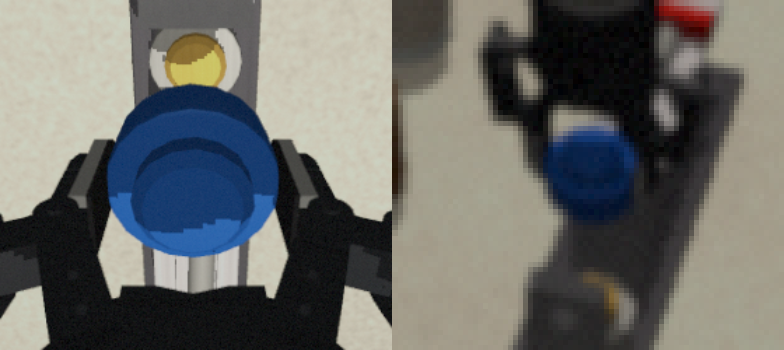

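```bash
python3 - <<'E'
from fit import *
d=np.load("pics/w5.png.npz");C=d["C"];m=hue(d["img"],100,130)&(np.linalg.norm(C-[566,94,168],axis=2)<60)
T=np.array([565.6,94.5,167.8]);rng=np.random.default_rng(0)
q=C[m]-T
for k in range(3):
    best=0
    for _ in range(400):
        a=q[rng.choice(len(q),3,False)];n=np.cross(a[1]-a[0],a[2]-a[0]);L=np.linalg.norm(n)
        if L<50: continue
        n/=L;i=abs((q-a[0])@n)<0.8
        if i.sum()>best: best=i.sum();I=i
    Q=q[I];c=Q.mean(0);n=np.linalg.svd(Q-c,full_matrices=False)[2][2];n*=np.sign(n[2]);print(best,"c",c.round(1),"n",n.round(3),"ext",np.percentile(Q,[1,99],axis=0).round(1).tolist());q=q[~I]
E
```

```text
3539 c [-0.8  7.4  2.3] n [0.004 0.007 1.   ] ext [[-28.2, -28.4, 1.3], [28.1, 28.4, 3.1]]
3156 c [-0.2  0.7 14.4] n [0.022 0.007 1.   ] ext [[-15.4, -15.6, 13.3], [16.5, 15.9, 15.3]]
972 c [ 0.3 13.6  3.2] n [0.005 0.007 1.   ] ext [[-27.1, -20.2, 2.8], [27.0, 27.9, 4.0]]
```

It was a false alarm. The ring is upright and centred in the grip to 0.3 mm. Next I'll correct the position and lower.

send_rows:
  plan:
    - [-0.001,0.0018,0.02,0]
    - [0,0,0.03,0]
    - [0,0,0.03,0]
    - [0,0,0.013,0]
    - [0,0,0,0]
    - [0,0,0,0]
    - [0,0,0,0]

```text
time: 11.82
ee_pos: [569.6, 92.3, 76.0]
ee_rot: [179.9, -0.0, 93.4]
contact_force: [0.2, 0.3, -1.4]
finger_gap: 57.9
grip_force: 65.3
```

```bash
python3 - <<'E'
from h import *
for i in range(4):
  s=sensors.read_state();print(s['ee_pos'].round(1),s['ee_rot'].round(2),s['contact_force'].round(1));p=imaging.capture("wrist")
E
```

```text
[569.6  92.3  76. ] [ 1.7989e+02 -1.0000e-02  9.3410e+01] [ 0.2  0.3 -1.4]
[569.9  92.2  76.3] [ 1.7984e+02 -2.0000e-02  9.3390e+01] [ 0.2  0.3 -1.2]
[569.9  92.2  76.4] [ 1.7983e+02 -2.0000e-02  9.3390e+01] [ 0.5  0.2 -2.2]
[569.8  92.1  76.4] [ 1.7984e+02 -2.0000e-02  9.3390e+01] [-0.6  0.1 -2.1]
```

send_rows:
  plan:
    - [0.0015,-0.0023,0,0]
    - [0,0,0,0]
    - [0,0,0,0]
    - [0,0,0,0]
    - [0,0,0,0]
    - [0,0,0,0]

```text
time: 12.52
ee_pos: [566.4, 93.1, 75.0]
ee_rot: [180.0, 0.0, 93.4]
contact_force: [0.5, 0.7, -2.7]
finger_gap: 57.6
grip_force: 65.3
```

```bash
python3 - <<'E'
from h import *
from fit import *
for i in range(4):
  s=sensors.read_state();print(s['ee_pos'].round(1),s['ee_rot'].round(2),s['contact_force'].round(1));p=imaging.capture("wrist")
d=dict(C=cloud(p,s),img=p["img"]);q=pts(d,hue(p["img"],15,35,90),(567,94),60,25,55);print(len(q))
E
```

```text
[566.4  93.1  75. ] [180.     0.    93.37] [ 0.5  0.7 -2.7]
[566.4  93.2  75. ] [180.     0.    93.38] [-0.1 -0.2 -2.3]
[566.4  93.2  75. ] [-180.      0.     93.38] [ 0.4  0.3 -2.7]
[566.4  93.2  75. ] [-180.      0.     93.38] [-1.2  0.  -2.8]
0
```

send_rows:
  plan:
    - [0.0004,0.0008,0.006,0]
    - [0,0,0.006,0]
    - [0,0,0.006,0]
    - [0,0,0,0]
    - [0,0,0,0]

```text
time: 13.13
ee_pos: [566.7, 93.6, 56.2]
ee_rot: [-179.9, 0.0, 93.4]
contact_force: [-0.3, 0.5, -2.3]
finger_gap: 57.8
grip_force: 65.3
```

send_rows:
  plan:
    - [0,0,0.003,0]
    - [0,0,0.002,0]
    - [0,0,0,0]
    - [0,0,0,0]

```text
time: 13.47
ee_pos: [567.0, 93.6, 51.9]
ee_rot: [-180.0, 0.0, 93.4]
contact_force: [-0.9, 0.6, -1.8]
finger_gap: 57.9
grip_force: 65.3
```

send_rows:
  plan:
    - [0,0,0,0]
    - [0,0,0,0]
    - [0,0,0,0]
    - [0,0,0,0]
    - [0,0,0,0]
  jaw: -1

```text
time: 13.88
ee_pos: [567.4, 93.7, 52.2]
ee_rot: [180.0, -0.0, 93.4]
contact_force: [-0.6, -0.2, 0.1]
finger_gap: 85.6
grip_force: 0.0
```

send_rows:
  plan:
    - [0,0,-0.03,0]
    - [0,0,-0.04,0]
    - [0,0,-0.04,0]
    - [0,0,-0.02,0]
    - [0.0379,0.0109,0,0]
    - [0.0379,0.0109,0,0]
    - [0.0379,0.0109,0,0]
    - [0.0379,0.0109,0,0]
    - [0.0379,0.0109,0,0]
    - [0,0,0,0]
    - [0,0,0,0]
    - [0,0,0,0]
    - [0,0,0,0]
    - [0,0,0,0]

```text
time: 15.05
ee_pos: [610.4, 283.6, 182.1]
ee_rot: [-180.0, 0.1, 93.2]
contact_force: [-0.0, -0.2, -0.7]
finger_gap: 85.4
grip_force: 0.0
```

```bash
python3 - <<'E'
from h import *
from fit import *
s=sensors.read_state();print(s['ee_pos'].round(1),s['ee_rot'].round(2))
for n in("top","side"):
    p=imaging.capture(n);d=dict(C=cloud(p),img=p["img"]);q=pts(d,hue(p["img"],100,130,90),(567,94),60,20,110)
    print(n,len(q))
    if len(q)>5: print(circ(q),np.percentile(q,[3,25,50,75,97],axis=0).round(1))
s=sensors.read_state();print(s['ee_pos'].round(1))
E
```

```text
[610.4 283.6 182.1] [-1.7998e+02  7.0000e-02  9.3200e+01]
top 410
(array([568.1,  93.9]), 30.6) [[543.7  66.3  48.2]
 [556.7  81.1  54. ]
 [568.4  91.9  57.3]
 [580.  104.5  65.3]
 [593.2 118.2  69.2]]
side 131
(array([563.4,  95.1]), 50.6) [[535.9  49.9  33.5]
 [542.5  77.9  50.4]
 [554.   88.2  55.8]
 [569.9  95.9  63.9]
 [588.8 112.1  69. ]]
[610.5 284.2 182.2]
```

send_rows:
  plan:
    - [0.0018,0.0001,0.03,0]
    - [0,0,0.04,0]
    - [0,0,0.04,0]
    - [0,0,0.02,0]
    - [0,0,0.008,0]
    - [0,0,0,0]
    - [0,0,0,0]
    - [0,0,0,0]
    - [0,0,0,0]

```text
time: 15.9
ee_pos: [612.0, 288.3, 46.3]
ee_rot: [179.8, -0.1, 93.4]
contact_force: [-0.8, -0.0, 0.2]
finger_gap: 85.2
grip_force: 0.0
```

send_rows:
  plan:
    - [-0.0018,-0.001,0.002,0]
    - [0,0,0,0]
    - [0,0,0,0]
    - [0,0,0,0]
    - [0,0,0,0]

```text
time: 16.32
ee_pos: [609.5, 286.1, 42.2]
ee_rot: [180.0, -0.0, 93.4]
contact_force: [-0.8, -0.4, 0.3]
finger_gap: 85.5
grip_force: 0.0
```

send_rows:
  plan:
    - [0,0,-0.001,0]
    - [0,0,0,0]
    - [0,0,0,0]
    - [0,0,0,0]
    - [0,0,0,0]
    - [0,0,0,0]
    - [0,0,0,0]
    - [0,0,0,0]
    - [0,0,0,0]
    - [0,0,0,0]
  jaw: 1

```text
time: 17.15
ee_pos: [610.0, 286.1, 43.3]
ee_rot: [179.9, -0.0, 93.4]
contact_force: [1.0, 0.6, 2.4]
finger_gap: 35.2
grip_force: 61.2
```

send_rows:
  plan:
    - [0,0,-0.015,0]
    - [0,0,-0.03,0]
    - [0,0,-0.035,0]
    - [0,0,-0.035,0]
    - [0,0,-0.035,0]
    - [-0.0379,-0.0108,0,0]
    - [-0.0379,-0.0108,0,0]
    - [-0.0379,-0.0108,0,0]
    - [-0.0379,-0.0108,0,0]
    - [-0.0379,-0.0108,0,0]
    - [0,0,0,0]
    - [0,0,0,0]
    - [0,0,0,0]
    - [0,0,0,0]
    - [0,0,0,0]

```text
time: 18.4
ee_pos: [566.8, 95.7, 192.9]
ee_rot: [-180.0, -0.0, 93.6]
contact_force: [-0.4, 0.6, -2.0]
finger_gap: 35.1
grip_force: 60.8
```

```bash
python3 - <<'E'
from look import *
from fit import *
look("w6.png",[]);s=sensors.read_state();print(s['ee_pos'].round(1),s["contact_force"].round(1))
d=np.load("pics/w6.png.npz");C=d["C"];m=hue(d["img"],5,22);q=pts(d,m,s["ee_pos"],60,100,230);T=s["ee_pos"]
print(np.percentile(q,[2,50,98],axis=0).round(1))
f=(q[:,2]<T[2]-20)&(q[:,2]>T[2]-32);print("flange",circ(q[f]),q[f].mean(0).round(1));t=q[:,2]>T[2]+5;print("block",rect(q[t]),q[t].mean(0).round(1))
E
```

```text
w6.png 18.4 [566.8  95.7 192.9] [-180.    -0.    93.6]
[566.8  95.5 192.9] [ 0.8  0.  -2.4]
[[542.2  86.5 155.9]
 [566.1 106.2 181.2]
 [589.  125.  206.7]]
flange (array([566.3,  97.2]), 29.4) [565.4 113.4 167.6]
block (array([566.7,  96. ]), array([35.6, 23.6]), 3.2) [566.6  98.2 205.1]
```

send_rows:
  plan:
    - [-0.0023,0.0008,0.02,0]
    - [0,0,0.03,0]
    - [0,0,0.023,0]
    - [0,0,0,0]
    - [0,0,0,0]
    - [0,0,0,0]
    - [0,0,0,0]
    - [0,0,0,0]

```text
time: 19.12
ee_pos: [568.9, 91.7, 121.6]
ee_rot: [179.8, -0.0, 93.4]
contact_force: [0.1, 0.1, -2.5]
finger_gap: 35.2
grip_force: 60.6
```

send_rows:
  plan:
    - [0.001,-0.0004,0.003,0]
    - [0,0,0,0]
    - [0,0,0,0]
    - [0,0,0,0]
    - [0,0,0,0]

```text
time: 19.53
ee_pos: [567.2, 92.4, 117.1]
ee_rot: [180.0, -0.0, 93.4]
contact_force: [0.3, -0.5, -2.2]
finger_gap: 35.3
grip_force: 60.6
```

send_rows:
  plan:
    - [0.0007,0.0002,0.005,0]
    - [0,0,0.005,0]
    - [0,0,0.004,0]
    - [0,0,0,0]
    - [0,0,0,0]
    - [0,0,0,0]

```text
time: 20.03
ee_pos: [567.4, 93.0, 102.9]
ee_rot: [-180.0, 0.0, 93.4]
contact_force: [0.2, -0.7, -2.5]
finger_gap: 35.2
grip_force: 60.7
```

send_rows:
  plan:
    - [0,0,0.003,0]
    - [0,0,0.002,0]
    - [0,0,0,0]
    - [0,0,0,0]
    - [0,0,0,0]

```text
time: 20.45
ee_pos: [567.4, 93.1, 98.0]
ee_rot: [180.0, -0.0, 93.4]
contact_force: [-0.2, 0.4, -2.8]
finger_gap: 35.2
grip_force: 60.7
```

send_rows:
  plan:
    - [0,0,0,0]
    - [0,0,0,0]
    - [0,0,0,0]
    - [0,0,0,0]
    - [0,0,0,0]
  jaw: -1

```text
time: 20.87
ee_pos: [567.6, 93.1, 98.2]
ee_rot: [180.0, -0.0, 93.4]
contact_force: [0.8, -0.5, 0.5]
finger_gap: 85.6
grip_force: 0.0
```

send_rows:
  plan:
    - [0,0,-0.02,0]
    - [0,0,-0.04,0]
    - [0,0,-0.04,0]
    - [-0.0342,0.0004,-0.01,0]
    - [-0.0342,0.0004,-0.02,0]
    - [-0.0342,0.0004,-0.02,0]
    - [-0.0342,0.0004,0,0]
    - [-0.0342,0.0004,0,0]
    - [-0.0342,0.0004,0,0]
    - [0,0,0,0]
    - [0,0,0,0]
    - [0,0,0,0]
    - [0,0,0,0]
    - [0,0,0,0]

```text
time: 22.03
ee_pos: [581.9, -109.4, 247.7]
ee_rot: [-180.0, -0.1, 93.6]
contact_force: [0.2, 0.8, -0.0]
finger_gap: 85.0
grip_force: 0.0
```

```bash
python3 - <<'E'
from look import *
from fit import *
look("w7.png",["cap_eye"]);d=np.load("pics/w7.png.npz");C=d["C"]
q=pts(d,hue(d["img"],5,22),(567,94),50,95,125);print("block",rect(q),q.mean(0).round(1),len(q))
q=pts(d,hue(d["img"],5,22),(567,94),50,60,90);print("flange",q.mean(0).round(1) if len(q) else 0,len(q))
q=C[(abs(C[...,0]-567)<40)&(C[...,1]>0)&(C[...,1]<180)&(C[...,2]>105)&(C[...,2]<122)&~hue(d["img"],5,22)]
for lo,hi in((20,70),(120,170)):
    t=q[(q[:,1]>lo)&(q[:,1]<hi)]
    if len(t)>20: print("post",rect(t))
r=(hue(d["img"],0,8,120)|hue(d["img"],172,180,120))&(C[...,2]>100)&(abs(C[...,0]-582)<50);t=C[r]
if len(t)>20: print("handle",rect(t),t.mean(0).round(1))
cv2.imwrite("pics/w7c.png",cv2.resize(d["img"][:300,160:480,::-1],None,fx=2,fy=2))
E
```

```text
w7.png 22.0333 [ 581.9 -109.4  247.7] [-1.80e+02 -1.00e-01  9.36e+01]
block (array([0., 0.]), array([0., 0.]), 0.0) [nan nan nan] 0
flange 0 0
post (array([570.6,  40.1]), array([49.6,  9.4]), 3.6)
handle (array([ 582.4, -111.3]), array([59.8, 14.4]), 2.2) [ 582.1 -110.6  106.6]<stdin>:4: RuntimeWarning: Mean of empty slice.
  ret = um.true_divide(
```

View pics/w7c.png

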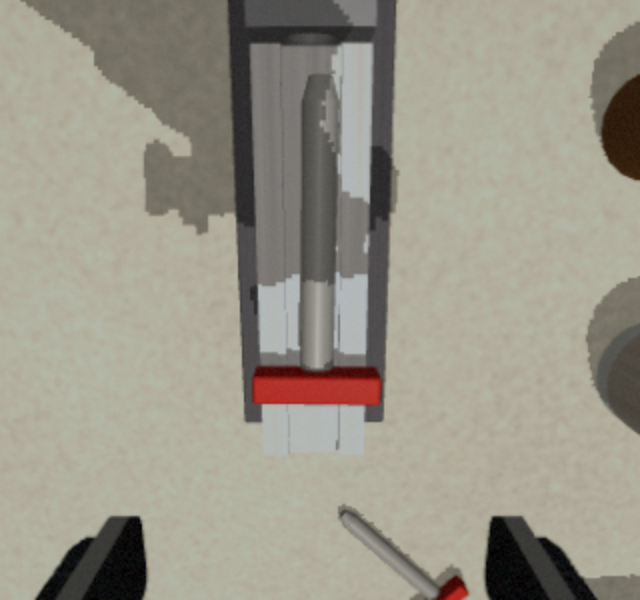

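```bash
python3 - <<'E'
from fit import *
for n in("top","side"):
    p=imaging.capture(n);d=dict(C=cloud(p),img=p["img"]);m=hue(p["img"],5,22)
    q=pts(d,m,(567,94),60,50,130);print(n,len(q))
    if len(q)>10:
        print(np.percentile(q[:,2],[3,25,50,75,97]).round(1));t=q[q[:,2]>98];print(rect(t),t.mean(0).round(1),len(t))
    if n=="side": save(p,"s2.png",(260,180,400,280))
    else:
        v,u=np.where(m&(np.hypot(d["C"][...,0]-567,d["C"][...,1]-94)<60)); cv2.imwrite("pics/t2.png",cv2.resize(p["img"][180:265,260:420,::-1],None,fx=4,fy=4))
E
```

```text
top 423
[ 70.2  73.7  76.2 109.8 116. ]
(array([569.3,  93.5]), array([35. , 22.4]), 1.3) [569.3  93.5 112.1] 134
side 210
[ 63.7  75.2  85.1 109.4 113.8]
(array([565.4,  94.2]), array([36.6, 25.9]), 3.6) [563.5  95.4 109.4] 86
```

View pics/t2.png

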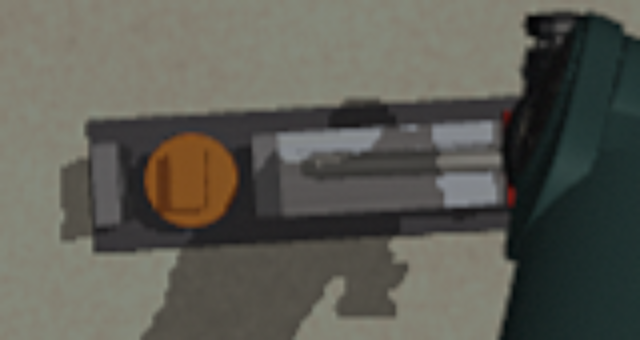

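send_rows:
  plan:
    - [-0.0015,0.0004,0.03,0]
    - [0,0,0.04,0]
    - [0,0,0.03,0]
    - [0,0,0.025,0]
    - [0,0,0,0]
    - [0,0,0,0]
    - [0,0,0,0]
    - [0,0,0,0]
    - [0,0,0,0]

```text
time: 22.98
ee_pos: [583.7, -113.4, 125.0]
ee_rot: [179.8, 0.0, 93.4]
contact_force: [0.5, 0.6, 0.7]
finger_gap: 85.7
grip_force: 0.0
```

send_rows:
  plan:
    - [0.001,-0.0004,0.014,0]
    - [0,0,0.012,0]
    - [0,0,0,0]
    - [0,0,0,0]
    - [0,0,0,0]
    - [0,0,0,0]

```text
time: 23.48
ee_pos: [582.3, -112.3, 97.5]
ee_rot: [179.9, 0.0, 93.4]
contact_force: [-0.3, -0.2, -0.7]
finger_gap: 85.4
grip_force: 0.0
```

send_rows:
  plan:
    - [0.0005,0,0,0]
    - [0,0,0,0]
    - [0,0,0,0]
    - [0,0,0,0]
    - [0,0,0,0]
    - [0,0,0,0]
    - [0,0,0,0]
    - [0,0,0,0]
  jaw: 1

```text
time: 24.15
ee_pos: [582.3, -111.7, 97.7]
ee_rot: [179.9, -0.0, 93.4]
contact_force: [-1.6, 0.1, 5.8]
finger_gap: 58.8
grip_force: 63.3
```

send_rows:
  plan:
    - [0,-0.0024,-0.0005,0]
    - [0,0,0,0]
    - [0.008,0,0,0]
    - [0.008,0,0,0]
    - [0.008,0,0,0]
    - [0.008,0,0,0]
    - [0,0,0,0]
    - [0,0,0,0]
    - [0,0,0,0]

```text
time: 24.9
ee_pos: [577.8, -77.7, 97.7]
ee_rot: [-180.0, -0.1, 93.5]
contact_force: [0.4, -0.5, 5.0]
finger_gap: 58.7
grip_force: 64.9
```

```bash
python3 - <<'E'
from h import *
s=sensors.read_state();print(s['ee_pos'].round(1),s['contact_force'].round(1))
a=np.radians(3.45);P=s['ee_pos'][:2]-[567.4,93.6];ux=np.array([np.cos(a),np.sin(a)]);uy=np.array([-np.sin(a),np.cos(a)]);print("holder x,y",P@ux,P@uy)
E
```

```text
[577.8 -77.7  97.7] [ 0.4 -0.5  5. ]
holder x,y 0.033104738394742865 -171.58488719144108
```

send_rows:
  plan:
    - [0.01,0,0,0]
    - [0.012,0,0,0]
    - [0.012,0,0,0]
    - [0.01,0,0,0]
    - [0.008,0,0,0]
    - [0,0,0,0]
    - [0,0,0,0]
    - [0,0,0,0]

```text
time: 25.57
ee_pos: [574.5, -24.8, 97.7]
ee_rot: [-180.0, -0.1, 93.5]
contact_force: [0.5, -0.3, 6.2]
finger_gap: 58.6
grip_force: 65.0
```

send_rows:
  plan:
    - [0.01,0,0,0]
    - [0.01,0,0,0]
    - [0.01,0,0,0]
    - [0.01,0,0,0]
    - [0.006,0,0,0]
    - [0,0,0,0]
    - [0,0,0,0]
    - [0,0,0,0]

```text
time: 26.23
ee_pos: [571.5, 21.2, 97.6]
ee_rot: [-180.0, -0.1, 93.5]
contact_force: [-0.4, -0.2, 6.4]
finger_gap: 58.7
grip_force: 64.9
```

Through all three holes with no side force. About 7.5 mm is left, so I'll close in gently until it makes contact.

send_rows:
  plan:
    - [0.003,0,0,0]
    - [0.002,0,0,0]
    - [0.0015,0,0,0]
    - [0.0015,0,0,0]
    - [0.001,0,0,0]
    - [0,0,0,0]
    - [0,0,0,0]
    - [0,0,0,0]

```text
time: 26.9
ee_pos: [570.9, 28.0, 97.4]
ee_rot: [-179.9, -0.1, 93.4]
contact_force: [0.2, -2.3, 4.7]
finger_gap: 59.0
grip_force: 64.8
```

send_rows:
  plan:
    - [0.001,0,0,0]
    - [0.001,0,0,0]
    - [0.001,0,0,0]
    - [0.001,0,0,0]
    - [0,0,0,0]
    - [0,0,0,0]

```text
time: 27.4
ee_pos: [570.9, 29.0, 97.4]
ee_rot: [-180.0, 0.1, 93.3]
contact_force: [-0.4, -6.7, 3.7]
finger_gap: 58.6
grip_force: 64.7
```

send_rows:
  plan:
    - [0.002,0,0,0]
    - [0.002,0,0,0]
    - [0,0,0,0]
    - [0,0,0,0]

```text
time: 27.73
ee_pos: [570.9, 29.0, 97.4]
ee_rot: [180.0, 0.4, 93.3]
contact_force: [1.0, -13.2, 3.0]
finger_gap: 58.7
grip_force: 64.6
```

send_rows:
  plan:
    - [-0.003,0,0,0]
    - [-0.002,0,0,0]
    - [0,0,0,0]
    - [0,0,0,0]

```text
time: 28.07
ee_pos: [570.9, 28.9, 97.4]
ee_rot: [-180.0, 0.1, 93.3]
contact_force: [-0.2, -5.9, 2.7]
finger_gap: 58.7
grip_force: 64.7
```

send_rows:
  plan:
    - [0,0,0,0]
    - [0,0,0,0]
    - [0,0,0,0]
    - [0,0,0,0]
    - [0,0,0,0]
  jaw: -1

```text
time: 28.48
ee_pos: [570.8, 31.2, 97.3]
ee_rot: [-180.0, -0.1, 93.4]
contact_force: [-0.2, 0.1, 0.4]
finger_gap: 85.2
grip_force: 0.0
```

send_rows:
  plan:
    - [0,0,-0.02,0]
    - [0,0,-0.04,0]
    - [0,0,-0.04,0]
    - [0,0,-0.04,0]
    - [-0.04,0,-0.01,0]
    - [-0.04,0,0,0]
    - [-0.04,0,0,0]
    - [-0.02,0,0,0]
    - [0,0,0,0]
    - [0,0,0,0]
    - [0,0,0,0]
    - [0,0,0,0]

```text
time: 29.48
ee_pos: [579.4, -107.5, 247.1]
ee_rot: [-180.0, -0.1, 93.5]
contact_force: [0.3, 0.3, 0.4]
finger_gap: 85.5
grip_force: 0.0
```

```bash
python3 - <<'E'
from look import *
from fit import *
look("w8.png",["bar","bar_tip"],1);d=np.load("pics/w8.png.npz");C=d["C"]
a=np.radians(3.45);Rm=np.array([[np.cos(a),np.sin(a)],[-np.sin(a),np.cos(a)]])
def H(q): 
    q=q.copy();q[:,:2]=(q[:,:2]-[567.4,93.6])@Rm.T;return q
r=(hue(d["img"],0,4,120)|hue(d["img"],172,180,120))&(C[...,2]>102)&(abs(C[...,0]-570)<50);t=H(C[r]);print("handle",rect(t),np.percentile(t,[2,50,98],axis=0).round(1))
q=H(C[(abs(C[...,0]-567)<60)&(abs(C[...,1]-94)<110)&~r]);q=q[(q[:,2]>106)&(q[:,2]<122)]
for lo,hi in((-62,-30),(30,70)):
    t=q[(q[:,1]>lo)&(q[:,1]<hi)]
    if len(t)>20: print("post",rect(t))
cv2.imwrite("pics/w8c.png",cv2.resize(d["img"][0:200,220:420,::-1],None,fx=3,fy=3))
E
```

```text
w8.png 29.4833 [ 579.4 -107.5  247.1] [-1.80e+02 -1.00e-01  9.35e+01]
bar 0.93 [379.6 301. ] [ 679.1 -294.4   12. ]
bar_tip 0.73 [330.5 257.8] [ 604.5 -234.6   -1.4]
handle (array([ -0.4, -65.4]), array([59.8, 14.7]), 0.1) [[-29.  -72.4 103. ]
 [ -0.3 -66.  106.7]
 [ 27.7 -58.9 108.3]]
post (array([ -0.3, -52.6]), array([49.9, 11.7]), 0.2)
```

View pics/w8c.png

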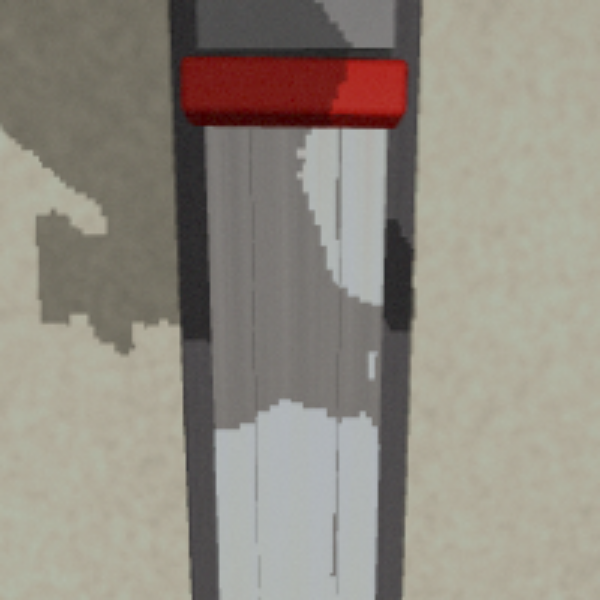

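The handle sits flush against the first post. Its centre is at holder y -65.4, with -65 being home, and it stalled firmly at 13 N. I'm handing the job in.

```bash
python3 -c "
from rig import ticket;print(ticket.job_done())"
```

```text
the job is handed in; nothing more can be done
None
```

The ring and cap are seated, the bar is through both posts and the eye with its handle home against the first post, and the job was handed in at about 30 s of the 72 s allowed; the judge's result was not shown.

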